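# Plug in the controller module and hold its cover over the screw posts

## Task

Lift the flat slab module out of its wooden stand and slide it all the way down into the slot of the open controller chassis, and let go of it. Then pick up the cover plate by its handle and hold it level about a centimetre above the four posts, touching nothing below, with each threaded hole showing wholly inside its own hole of the plate so that a colleague can start the screws; finish while still holding the plate there. Leave the other things on the bench where they are.

Things in the scene. Friction and masses are not known exactly. Their poses are not given: they have to be found in the camera images.
- chassis: Open controller chassis fixed to the bench: grey base plate 130 x 134 x 4 mm, origin under its centre, z up. Mid: plastic block 94 (x) x 34 (y), top 32 mm up, with the slot. Corners: four metal posts 18 mm thick, flat tops 78 mm up; the +x pair (beside a row of terminals) stands 100 mm apart, the -x pair 56 mm. Its x axis points away from the robot within 0.5 rad.
- slot (a point): Centre of the slot's floor in the chassis' carrier, 7 mm above the bench. The slot runs along the chassis' x axis, is 73 mm long, 13 mm wide and 25 mm deep, open at the top, with a small bevel round its mouth. Axes as the chassis.
- module: Flat stiff dark slab 70 mm long (x), 10 thick (y), 60 tall (z), about 80 g, same both ways round. Origin mid lower edge. Stands upright in the wooden stand, lower edge 6 mm and top 66 mm above the bench, 40 mm showing; pinch it across its thickness. Fully home in the chassis' slot its lower edge is 7 mm and its top 67 mm above the bench.
- stand: Wooden block 100 x 60 x 26 mm, fixed to the bench, with a groove 14 mm wide and 20 mm deep along its x axis in which the module stands loosely. Origin under its centre on the bench. Turned up to 0.5 rad either way.
- cover: Bare metal plate 120 (x) x 126 (y) x 5 mm, about 220 g, flat on the bench. Origin mid underside, z up. Dark bridge handle on its middle: bar along x, 70 mm long, 14 wide (y), 21 to 35 mm above the underside. Four 14 mm holes patterned as the posts: +x pair 100 mm apart, -x pair 56 mm, so it fits one way round. Its x axis points away from the robot within 0.5 rad.
- hole0 (a point): Centre of the cover's hole 0 on its underside: far left, at (48, 50) mm in the cover's x, y. Axes as the cover.
- thread0 (a point): Centre of threaded hole 0 (6 mm, a dark disc) in the top of its post: far left, at (48, 50) mm in the chassis' x, y; 78 mm above the bench. Hole 0 belongs over it. Axes as the chassis.
- hole1 (a point): Centre of the cover's hole 1 on its underside: far right, at (48, -50) mm in the cover's x, y. Axes as the cover.
- thread1 (a point): Centre of threaded hole 1 (6 mm, a dark disc) in the top of its post: far right, at (48, -50) mm in the chassis' x, y; 78 mm above the bench. Hole 1 belongs over it. Axes as the chassis.
- hole2 (a point): Centre of the cover's hole 2 on its underside: near left, at (-48, 28) mm in the cover's x, y. Axes as the cover.
- thread2 (a point): Centre of threaded hole 2 (6 mm, a dark disc) in the top of its post: near left, at (-48, 28) mm in the chassis' x, y; 78 mm above the bench. Hole 2 belongs over it. Axes as the chassis.
- hole3 (a point): Centre of the cover's hole 3 on its underside: near right, at (-48, -28) mm in the cover's x, y. Axes as the cover.
- thread3 (a point): Centre of threaded hole 3 (6 mm, a dark disc) in the top of its post: near right, at (-48, -28) mm in the chassis' x, y; 78 mm above the bench. Hole 3 belongs over it. Axes as the chassis.
- awl: Loose bystander to leave alone: wooden-handled awl 154 mm long, 23 mm thick, on the bench; origin at the middle of its underside.
- drive_punch: Loose bystander to leave alone: dark round drive punch 120 mm long, 20 mm thick, on the bench; origin at the middle of its underside.
- sanding_block: Loose bystander to leave alone: cork sanding block 38 x 70 x 28 mm, on the bench; origin at the middle of its underside.
- tape_measure: Loose bystander to leave alone: round-cornered tape measure 58 x 74 x 29 mm, on the bench; origin at the middle of its underside.
- beeswax: Loose bystander to leave alone: block of beeswax 32 x 46 x 18 mm, on the bench; origin at the middle of its underside.
- girth_ring: Loose bystander to leave alone: metal ring 45 mm across, 8 mm thick, on the bench; origin at the middle of its underside.
Not all that is in view belongs to the job. Of the things that look like the module, the smaller one is meant.

How it is judged:
On the way, in this order (a step that is already met when the one before it is completed fails the run):
1. the module stands fully home in the chassis' slot, let go (horizontal distance between module and slot below 0.004 m and z of module in the frame of chassis between 0.004 and 0.01 m and angle between module's own z axis and vertical below 0.12 rad and angle between the x axis of module and the x axis of chassis, either way round below 0.12 rad and contact force between the fingers and module below 0.1 N), for 0.2 s.
2. the cover plate is lifted by the gripper (height (world z) of cover above 0.04 m and contact force between the fingers and cover above 1 N), for 0.2 s.
At the end, for the whole second after the job is handed in: Module let go in the slot: within 4 mm of its centre, 3 mm of the floor, 0.12 rad upright and in line. Cover gripped at rest, level within 0.09 rad, each hole within 4 mm sideways of its threaded hole and 3 to 20 mm above it, touching neither chassis nor module (all of step 1 and horizontal distance between hole0 and thread0 below 0.004 m and horizontal distance between hole1 and thread1 below 0.004 m and horizontal distance between hole2 and thread2 below 0.004 m and horizontal distance between hole3 and thread3 below 0.004 m and z of hole0 in the frame of thread0 between 0.003 and 0.02 m and z of hole1 in the frame of thread1 between 0.003 and 0.02 m and z of hole2 in the frame of thread2 between 0.003 and 0.02 m and z of hole3 in the frame of thread3 between 0.003 and 0.02 m and angle between cover's own z axis and vertical below 0.09 rad and contact force between the fingers and cover above 1 N and contact force between cover and chassis below 0.05 N and contact force between cover and module below 0.05 N and linear speed of cover below 0.02 m/s); the arm keeps its last pose, push and grip.
It fails at once if a bystander is moved by more than 30 mm (distance of any of awl, drive_punch, sanding_block, tape_measure, beeswax, girth_ring from where it was at the start of the episode above 0.03 m).
It also fails if it takes over 61 s, if anything falls off the work surface, if the arm or the gripper's body presses on something with over 40 N, if the wrist force passes 120 N, or if a joint passes its speed limit or range.

## Robot

A 7-joint arm with a two-finger parallel gripper is mounted at the origin on a cart in front of the work surface, level with it; the furniture and walls round the work are solid. World frame = base frame: x ahead of the robot, y to its left, z up, the work surface at z = 0. Lengths are in m, angles in rad, forces in N, time in s.
With the tool pointing down it reaches from about 0.4 to 0.75 m from the base axis. Payload 19.5 kg.
Tool frame: the origin (TCP) lies midway between the tips of the shut fingers; the grasp point (between the pads) lies 19 mm behind it (ctrl.grip_depth is the z of the grasp point in the tool frame, in m); z points along the fingers, y is the line along which they close (so a half turn about z gives the same grasp; the last joint's range is limited). The gripper opens to 85 mm and grips with 20 to 120 N. Pads are 22 mm wide; open, the fingers measure 114 mm over their backs; the gripper's body (76 mm by 85 mm) begins 54 mm behind the grasp point. The pads swing forward as they close: fully open they stand 13 mm farther back than shut.
Start: joints at [1.109, 0.707, -0.028, 1.485, 0.022, 0.951, -0.075], TCP at [0.234, -0.525, 0.231] pointing down, gripper open.
Joint ranges: [-2.71, 2.71], [-0.32, 2.16], [-1.57, 1.52], [0, 2.45], [-1.46, 4.6], [0, 2.02], [-2.83, 2.83]. Speed limits (rad/s): [1.89, 1.89, 2.57, 2.57, 3.01, 3.01, 3.01].

## Interface

Orientations are given as a unit quaternion [x, y, z, w].
In Python, from station import ctrl, imaging gives the robot as it stands. The module is installed in compiled form; this text tells all that it offers.
- The arm moves only by the shell command python3 -m jog 'ROWS' [OPENING] [FORCE]. ROWS is JSON, a list of rows, each a list of 2 entries, a list of its own where there are three numbers: the shift along the world's x, y, z in cm, then the turn, a rotation vector about the world's x, y, z in rad. In form: [[[x, y, z], [ax, ay, az]], ...]. A call has 1 to 8 rows; each row shifts and turns the commanded pose from where the row before left it; what a row does not reach is not made up. A row lasts 1/10 s, in which the tool goes at most 50 mm and 8.59 degrees, less where a joint would pass 70% of its speed; a pose out of reach is approached as far as the arm can. A call is refused whole if a number of a shift passes 5 or a number of a turn 0.15, either way. A call with a gripper value outside its range is refused whole. OPENING is the opening, from -1 (shut) to 1 (fully open), set as the call begins (- or left out, the last holds). The fingers move at their own pace and stop on an object; FORCE is the grip in N (left out, the last holds). Time passes only in rows, so rows that do not move let the fingers close. It gives the time, the measured TCP pose, the force and the opening at its end, in the units of the state.
- ctrl.get_obs(): the state, without advancing time (a new reading comes with each control period).
- imaging.snapshot(name): name is "scene" or "side" or "wrist"; returns (picture, depth): 400x640x3 uint8, red, green, blue; 400x640 float32, m along the optical axis (not along the pixel's ray), 0 where there is no reading.
- imaging.camera_model(name): a dict with "fx", "fy", "cx", "cy" (pixels), "distortion" ([k1, k2, p1, p2, k3] as OpenCV has them; the pictures are not rectified), "pose" (4x4, takes a point from camera to world coordinates). Camera axes: x right, y down, z forward; pixel columns grow to the right and rows downward; lengths in m; the calibration is good to about 2 mm. A picture is of the moment at which its call begins: read the wrist's pose just before it. camera_model takes no time and is no camera call; for the wrist camera it gives the pose at the moment of the call.
- ctrl.finish_job(): hands the job in, once; it reports no verdict.
The state is a dict: "time_s": time; "q": joint angles; "qd": joint speeds; "effort": joint torques, N m; "position": TCP position; "tcp_rot": TCP orientation; "force": force on the tool from outside, world axes, zero at the start; "ft_torque": the same for the moment, N m; "grip_width": finger opening in m.
Only numpy, scipy, OpenCV 4.12 (cv2) and the standard library are available. Lean on these libraries where they do the work, as an engineer would, in place of code of your own. Each camera call takes 0.05 s, during which the arm holds its last target. There are 200 camera calls.

## Working session

There is one attempt and no reset: what is moved stays moved. The work goes in short steps, Python scripts to look and compute and a shell command to move; the robot and the scene stay as the last step left them, time stands still between calls to the robot, and variables do not carry over. Pictures are saved under pics/ and viewed, on a budget of 10 in all, crops included, one or two more only if the job needs it, and the job is handed in when it is done.

```bash
mkdir -p pics; cat > h.py <<'E'
import numpy as np, cv2
from station import ctrl, imaging
def snap(name):
    m=imaging.camera_model(name); p,d=imaging.snapshot(name); return p,d,m
def K(m): return np.array([[m['fx'],0,m['cx']],[0,m['fy'],m['cy']],[0,0,1.]]),np.array(m['distortion'],float)
def rays(m,uv):
    k,D=K(m); n=cv2.undistortPoints(np.asarray(uv,float).reshape(-1,1,2),k,D).reshape(-1,2)
    return np.c_[n,np.ones(len(n))]
def onplane(m,uv,z):
    T=np.array(m['pose']); r=rays(m,uv)@T[:3,:3].T; o=T[:3,3]
    return o+r*((z-o[2])/r[:,2])[:,None]
def cloud(d,m):
    v,u=np.mgrid[:400,:640]; uv=np.c_[u.ravel(),v.ravel()]
    P=rays(m,uv)*d.ravel()[:,None]; T=np.array(m['pose'])
    return (P@T[:3,:3].T+T[:3,3]).reshape(400,640,3)
def proj(m,P):
    T=np.linalg.inv(np.array(m['pose'])); k,D=K(m)
    return cv2.projectPoints(np.asarray(P,float).reshape(-1,3),cv2.Rodrigues(T[:3,:3])[0],T[:3,3],k,D)[0].reshape(-1,2)
def save(n,p,s=1.0):
    cv2.imwrite('pics/'+n,cv2.resize(p[...,::-1],None,fx=s,fy=s,interpolation=cv2.INTER_CUBIC))
E
python3 - <<'E'
from h import *
for n in ['scene','side']:
    p,d,m=snap(n); np.savez(n+'0.npz',p=p,d=d,m=np.array(m,dtype=object)); save(n+'0.png',p,1.25)
    print(n,np.round(m['pose'],3).tolist(),m['fx'])
o=ctrl.get_obs(); print(o); print(ctrl.grip_depth)
print(np.round(imaging.camera_model('wrist')['pose'],3).tolist(),imaging.camera_model('wrist')['fx'])
E
```

```text
scene [[-0.586, -0.524, 0.618, -0.324], [-0.81, 0.393, -0.435, 0.652], [-0.015, -0.756, -0.655, 1.008], [0.0, 0.0, 0.0, 1.0]] 517.2035196496432
side [[0.492, 0.648, -0.582, 1.336], [0.871, -0.373, 0.321, -0.41], [-0.009, -0.665, -0.747, 1.084], [0.0, 0.0, 0.0, 1.0]] 456.29372823481833
{'time_s': 0.1, 'q': array([ 1.10934081,  0.70699514, -0.02762862,  1.48498055,  0.02197869,
        0.9509259 , -0.07553221]), 'qd': array([-0.00113595, -0.00300946, -0.00101699, -0.00105461, -0.00106334,
       -0.0001137 , -0.00138773]), 'effort': array([ 2.15159460e-03, -8.84286761e+01,  1.23625707e+00, -2.36452925e+01,
        1.69160566e-02,  5.11018879e-03, -1.18740163e-04]), 'position': array([ 0.23423842, -0.52484477,  0.23089364]), 'tcp_rot': array([ 9.78060013e-01,  2.08322724e-01, -1.08588283e-04, -4.91951178e-04]), 'force': array([0.49397273, 0.53763152, 0.66180047]), 'ft_torque': array([-0.0214029 , -0.00515002, -0.04856516]), 'grip_width': 0.08562701293117739}
-0.0187
[[0.408, -0.862, -0.3, 0.311], [-0.913, -0.386, -0.133, -0.49], [-0.002, 0.328, -0.945, 0.374], [0.0, 0.0, 0.0, 1.0]] 349.4561308475693
```

View pics/scene0.png

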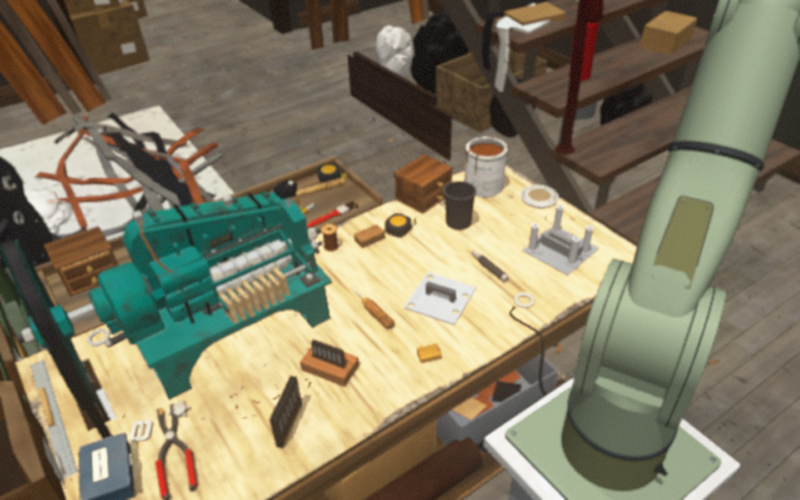

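View pics/side0.png

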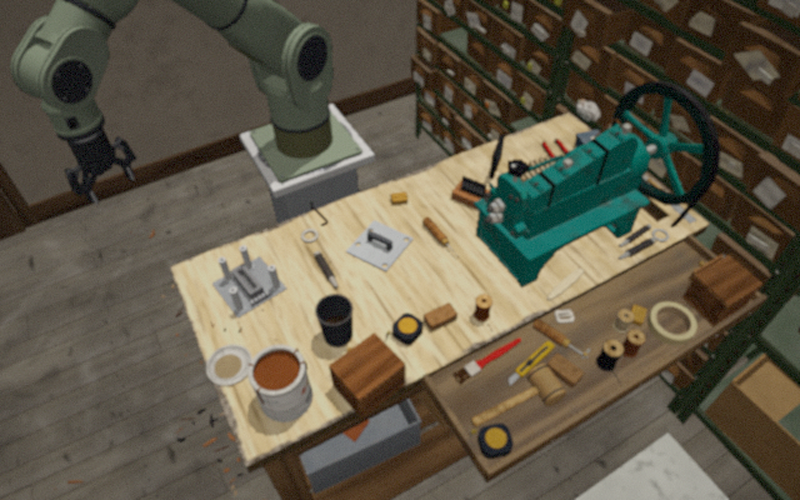

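The scene view (at 1.25x scale) shows two things that could be the module. The small slab stands in the wooden stand at (328,355), and a larger dark slab is at (287,410). By the description I choose the smaller one in the stand. The cover is at (440,297) and the chassis at (560,243); in the side view they are at (380,243) and (248,285).

```bash
python3 - <<'E'
from h import *
L={}
for n in ['scene','side']:
    z=np.load(n+'0.npz',allow_pickle=True); L[n]=(z['p'],z['d'],z['m'].item())
pts={'scene':{'module':(328,352),'big':(287,410),'cover':(440,290),'chassis':(560,240),'awl':(380,314),'punch':(490,265),'wax':(429,353),'ring':(524,299),'tape':(398,224),'sand':(369,235),'cup':(460,205)},
'side':{'cover':(380,243),'chassis':(248,285),'wax':(399,198),'punch':(322,268),'module':(470,188),'awl':(436,230)}}
for n in L:
    p,d,m=L[n]; c=cloud(d,m)
    for k,(u,v) in pts[n].items(): print(n,k,np.round(c[int(v/1.25),int(u/1.25)],3))
# ortho (2 mm/px... 1mm) for cover, chassis, stand regions
def ortho(n,cx,cy,z,half=0.1,N=260):
    p,d,m=L[n]
    # image up = +x, left = +y
    g=np.linspace(-half,half,N); X,Y=np.meshgrid(cx-g,cy-g,indexing='ij')
    uv=proj(m,np.c_[X.ravel(),Y.ravel(),np.full(X.size,z)]).reshape(N,N,2).astype(np.float32)
    return cv2.remap(p,uv[...,0],uv[...,1],cv2.INTER_CUBIC)
c=cloud(L['scene'][1],L['scene'][2])
ctr=[c[int(290/1.25),int(440/1.25)],c[int(240/1.25),int(560/1.25)],c[int(355/1.25),int(328/1.25)]]
zs=[0.005,0.078,0.066]
rows=[np.hstack([ortho(n,q[0],q[1],z) for q,z in zip(ctr,zs)]) for n in L]
save('ortho.png',np.vstack(rows))
print(np.round(ctr,3))
E
```

```text
scene module [0.45  0.303 0.053]
scene big [0.367 0.434 0.065]
scene cover [0.471 0.009 0.032]
scene chassis [ 0.443 -0.332  0.024]
scene awl [0.498 0.149 0.023]
scene punch [ 0.479 -0.144  0.019]
scene wax [0.353 0.13  0.019]
scene ring [ 0.364 -0.143  0.001]
scene tape [ 0.726 -0.057  0.026]
scene sand [0.73  0.025 0.027]
scene cup [ 0.635 -0.179  0.083]
side cover [0.475 0.006 0.004]
side chassis [ 0.438 -0.333  0.007]
side wax [0.364 0.123 0.013]
side punch [ 0.482 -0.159  0.014]
side module [0.452 0.292 0.043]
side awl [0.52  0.141 0.02 ]
[[ 0.471  0.009  0.032]
 [ 0.443 -0.332  0.024]
 [ 0.45   0.304  0.042]]
```

View pics/ortho.png

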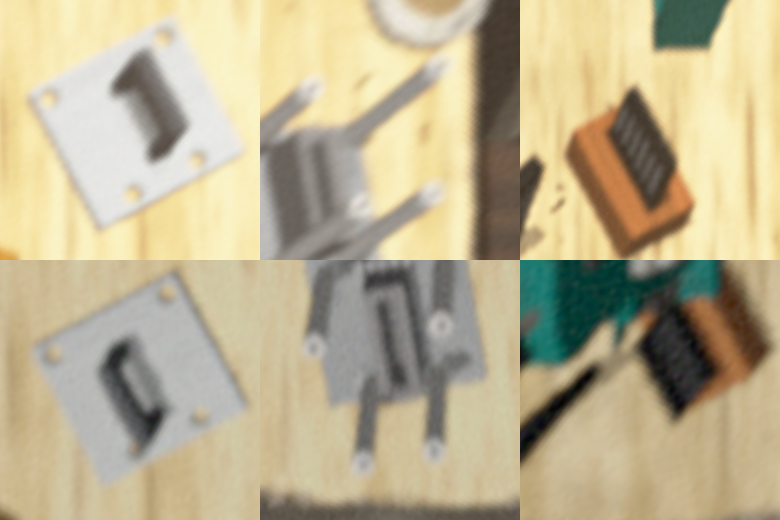

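Both views agree on where everything is. The cover is near (0.477,0.004) with yaw about 0.48, and the chassis is near (0.438,-0.33) with yaw about 0.17. Both have the wide hole pair on the far side. The stand is near (0.45,0.30). I'll check the height of the machine next to the stand, then fly there.

```bash
python3 - <<'E'
from h import *
C=[]
for n in ['scene','side']:
    z=np.load(n+'0.npz',allow_pickle=True); C.append(cloud(z['d'],z['m'].item()).reshape(-1,3)[z['d'].ravel()>0])
C=np.vstack(C)
print('max z grid rows x .40.., cols y .1..')
for x in np.arange(.3,.8,.05):
    print('%.2f'%x,[round(float(np.percentile(s,98)),2) if len(s:=C[(abs(C[:,0]-x)<.025)&(abs(C[:,1]-y)<.025)&(C[:,2]<.6)&(C[:,2]>-.05)][:,2])>5 else None for y in np.arange(-.4,.55,.05)])
E
python3 -m jog '[[[3,4,3],[0,0,0]],[[3,4,2],[0,0,0]],[[3,4,1],[0,0,0]],[[3,4,0],[0,0,0]],[[3,4,0],[0,0,0]],[[3,4,0],[0,0,0]],[[2,4,0],[0,0,0]],[[1,4.5,0],[0,0,0]]]' 1
python3 -m jog '[[[0,4.8,0],[0,0,0]],[[0,4.8,0],[0,0,0]],[[0,4.8,0],[0,0,0]],[[0,4.8,0],[0,0,0]],[[0,0,0],[0,0,0]],[[0,0,0],[0,0,0]]]'
```

```text
max z grid rows x .40.., cols y .1..
0.30 [0.0, 0.0, 0.0, 0.0, 0.0, 0.0, 0.01, 0.0, 0.0, 0.0, 0.0, 0.0, 0.0, 0.0, 0.0, 0.0, 0.0, 0.0, 0.0]
0.35 [0.0, 0.0, 0.04, 0.0, 0.0, 0.01, 0.01, 0.0, 0.0, 0.0, 0.02, 0.02, 0.0, 0.0, 0.0, 0.0, 0.0, 0.09, 0.0]
0.40 [0.01, 0.08, 0.08, 0.01, 0.0, 0.01, 0.0, 0.0, 0.01, 0.01, 0.0, 0.01, 0.0, 0.03, 0.06, 0.0, 0.09, 0.09, 0.0]
0.45 [0.01, 0.03, 0.06, 0.08, 0.0, 0.02, 0.0, 0.01, 0.04, 0.01, 0.0, 0.02, 0.0, 0.03, 0.07, 0.03, 0.0, 0.0, 0.0]
0.50 [0.08, 0.08, 0.07, 0.08, 0.0, 0.02, 0.0, 0.01, 0.04, 0.01, 0.01, 0.02, 0.0, 0.0, 0.07, 0.03, 0.0, 0.0, 0.0]
0.55 [0.01, 0.0, 0.0, 0.0, 0.0, 0.02, 0.0, 0.01, 0.01, 0.0, 0.0, 0.02, 0.11, 0.16, 0.17, 0.17, 0.18, 0.17, 0.12]
0.60 [0.01, 0.0, 0.0, 0.0, 0.09, 0.0, 0.0, 0.0, 0.0, 0.0, 0.0, 0.01, 0.17, 0.25, 0.2, 0.2, 0.2, 0.23, 0.23]
0.65 [0.01, 0.0, 0.0, 0.1, 0.1, 0.1, 0.0, 0.0, 0.0, 0.0, 0.0, 0.0, 0.3, 0.3, 0.26, 0.28, 0.29, 0.3, 0.32]
0.70 [0.12, 0.12, 0.12, 0.1, 0.1, 0.1, 0.03, 0.03, 0.02, 0.02, 0.0, 0.0, 0.23, 0.3, 0.27, 0.3, 0.3, 0.31, 0.33]
0.75 [0.12, 0.11, 0.12, 0.09, 0.09, 0.09, 0.03, 0.03, 0.03, 0.03, 0.06, 0.0, 0.12, 0.22, 0.25, 0.21, 0.25, 0.27, 0.2]
time_s: 0.9
position: [0.4384, -0.2076, 0.285]
tcp_rot: [0.978, 0.209, -0.0, -0.0]
force: [1.0, -1.1, 0.6]
grip_width: 0.0852
time_s: 1.5
position: [0.4373, -0.0167, 0.2853]
tcp_rot: [0.978, 0.209, -0.0, -0.0]
force: [-0.5, 0.0, 0.2]
grip_width: 0.0856
```

```bash
cat > cap.py <<'E'
import sys
from h import *
p,d,m=snap(sys.argv[1]); np.savez(sys.argv[2]+'.npz',p=p,d=d,m=np.array(m,dtype=object))
E
python3 cap.py wrist wc
python3 -m jog '[[[-0.5,4.5,0],[0,0,0]],[[-0.5,4.5,0],[0,0,0]],[[-0.5,4.5,0],[0,0,0]],[[-0.5,4.5,0],[0,0,0]],[[-0.5,4.5,0],[0,0,0]],[[-0.5,4.5,0],[0,0,0]],[[0,0,0],[0,0,0]],[[0,0,0],[0,0,0]]]'
python3 cap.py wrist wm
python3 - <<'E'
from h import *
ps=[]
for n in ['wc','wm']:
    z=np.load(n+'.npz',allow_pickle=True); ps.append(z['p'])
save('w01.png',cv2.resize(np.vstack(ps),(480,600),interpolation=cv2.INTER_AREA))
z=np.load('wm.npz',allow_pickle=True); c=cloud(z['d'],z['m'].item()).reshape(-1,3)
s=c[(c[:,2]>.02)&(c[:,2]<.5)]
for lo,hi in [(.02,.06),(.06,.1),(.1,.15),(.15,.2),(.2,.3)]:
    t=s[(s[:,2]>lo)&(s[:,2]<hi)&(s[:,1]>.2)&(s[:,1]<.45)&(s[:,0]>.51)]
    if len(t): print(lo,hi,len(t),'min x',np.round([ (t[abs(t[:,1]-y)<.02][:,0].min() if (abs(t[:,1]-y)<.02).any() else 9) for y in (.22,.26,.3,.34,.38,.42)],3))
E
```

```text
time_s: 2.35
position: [0.4078, 0.2519, 0.285]
tcp_rot: [0.978, 0.208, -0.0, 0.0]
force: [0.6, -0.7, -0.2]
grip_width: 0.0856
0.02 0.06 348 min x [0.566 0.565 9.    9.    9.    9.   ]
0.06 0.1 94 min x [0.566 0.565 9.    9.    9.    9.   ]
0.1 0.15 593 min x [0.557 0.557 9.    9.    9.    9.   ]
```

View pics/w01.png

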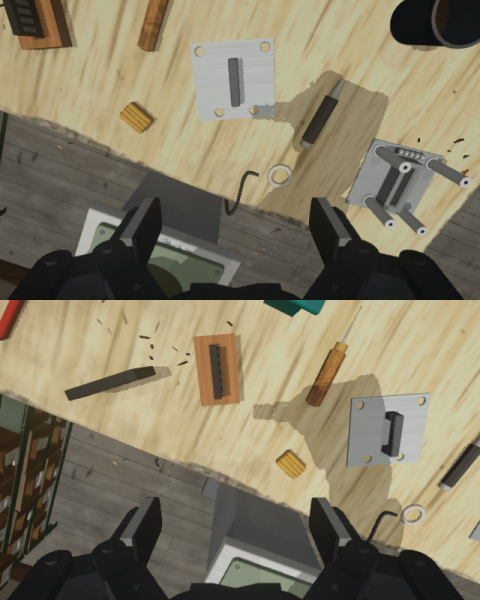

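The lower wrist view shows the module in the wooden stand at (216,370), with the larger slab apart at (110,383). The upper view shows the cover's four holes and the chassis' threads. I'll now measure all three.

```bash
cat >> h.py <<'E'
def load(n):
    z=np.load(n+'.npz',allow_pickle=True); return z['p'],z['d'],z['m'].item()
def blob(p,uv,r,dark=True):
    g=cv2.cvtColor(p,cv2.COLOR_RGB2GRAY).astype(float); out=[]
    for u,v in uv:
        u,v=float(u),float(v)
        for _ in range(4):
            U,V=np.meshgrid(np.arange(max(0,round(u)-r),min(640,round(u)+r+1)),np.arange(max(0,round(v)-r),min(400,round(v)+r+1)))
            w=g[V,U]; w=(np.median(w)-w) if dark else (w-np.median(w)); w=np.clip(w-0.4*w.max(),0,None)*(np.hypot(U-u,V-v)<=r)
            u,v=(w*U).sum()/w.sum(),(w*V).sum()/w.sum()
        out.append((u,v))
    return np.array(out)
H=np.array([[48,50],[48,-50],[-48,28],[-48,-28]])/1000.
def fit2(P,Q=H):
    a,b=Q-Q.mean(0),P-P.mean(0)
    yaw=np.arctan2((a[:,0]*b[:,1]-a[:,1]*b[:,0]).sum(),(a*b).sum())
    R=np.array([[np.cos(yaw),-np.sin(yaw)],[np.sin(yaw),np.cos(yaw)]])
    t=P.mean(0)-R@Q.mean(0); return t,yaw,np.linalg.norm(P-(Q@R.T+t),axis=1)
E
python3 - <<'E'
from h import *
np.set_printoptions(precision=4,suppress=True)
p,d,m=load('wm'); c=cloud(d,m)
for lo,hi in [(.02,.032),(.056,.075)]:
    M=((c[...,2]>lo)&(c[...,2]<hi)&(np.hypot(c[...,0]-.455,c[...,1]-.3)<.08)).astype(np.uint8)
    n,l,st,_=cv2.connectedComponentsWithStats(M); i=1+np.argmax(st[1:,4]); q=c[l==i]
    print(lo,len(q),'z',np.median(q[:,2]),'rect mm',cv2.minAreaRect((q[:,:2]*1000).astype(np.float32)))
for name,uv in [('wc',[(267,68),(353,61),(292,149),(339,147)])]:
    p,d,m=load(name)
    for dk in (False,True):
        b=blob(p,uv,7,dk); P=onplane(m,b,.005)[:,:2]; print('cover',dk,b.round(1).tolist(),fit2(P))
p,d,m=load('wc')
b=blob(p,[(540,224),(620,244),(520,300),(561,308)],5); P=onplane(m,b,.078)[:,:2]; print('chassis',b.round(1).tolist(),fit2(P))
p1,d1,m1=load('wm')
a=cv2.resize(p[170:330,460:640],None,fx=3.3,fy=3.3,interpolation=cv2.INTER_CUBIC)
e=cv2.resize(p1[30:150,250:330],None,fx=3.3,fy=3.3,interpolation=cv2.INTER_CUBIC)
o=np.zeros((528,800,3),np.uint8); o[:a.shape[0],:a.shape[1]]=a[:, :594]; o[:e.shape[0],600:]=e[:,:200]; save('crop.png',o)
E
```

```text
0.02 4076 z 0.026102049526326693 rect mm ((451.926025390625, 301.5299072265625), (100.33429718017578, 60.12750244140625), 28.403961181640625)
0.056 776 z 0.06593370058119163 rect mm ((451.9748229980469, 301.2138366699219), (70.22101593017578, 10.514412879943848), 28.301708221435547)
cover False [[274.0, 77.8], [351.2, 52.3], [294.1, 139.0], [328.8, 139.6]] (array([0.4812, 0.006 ]), np.float64(0.5127676683275596), array([0.018 , 0.0038, 0.0085, 0.0119]))
cover True [[261.6, 65.9], [354.6, 57.3], [290.1, 153.1], [340.8, 149.7]] (array([0.4761, 0.0037]), np.float64(0.5048519804120285), array([0.0048, 0.0051, 0.0048, 0.0055]))
chassis [[540.2, 222.9], [620.9, 243.0], [520.5, 299.0], [562.8, 308.5]] (array([ 0.4347, -0.3296]), np.float64(0.17270824296217463), array([0.0002, 0.0002, 0.0002, 0.0001]))
```

View pics/crop.png

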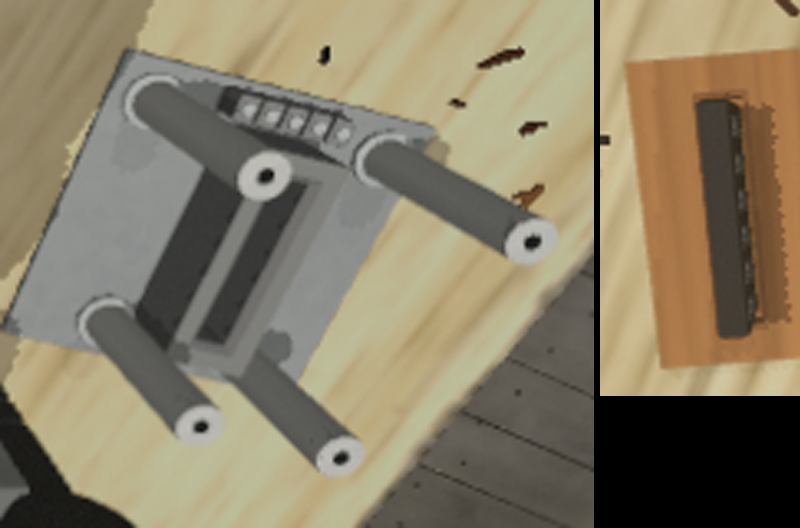

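Depth checks out: the stand measures 100.3 x 60.1 mm at z 0.026, and the module's top 70 x 10.5 mm at z 0.066. The module is at (0.4520,0.3012) with yaw 0.495. The chassis is at (0.4347,-0.3296) with yaw 0.173 and a 0.2 mm fit. I'll go for the module.

```bash

python3 -m jog '[[[1.4,1.6,-3],[0,0,0.04]],[[1.5,1.7,-3],[0,0,0.036]],[[1.5,1.6,-3],[0,0,0]],[[0,0,-3],[0,0,0]],[[0,0,-3],[0,0,0]],[[0,0,0],[0,0,0]],[[0,0,0],[0,0,0]]]' 0.2
python3 - <<'E'
from h import *
o=ctrl.get_obs(); q=o['tcp_rot']; print(o['position'].round(4),2*np.arctan2(q[1],q[0]))
E
```

```text
time_s: 3.1
position: [0.4521, 0.3004, 0.1362]
tcp_rot: [0.97, 0.244, 0.0, 0.0]
force: [0.6, -0.2, 0.9]
grip_width: 0.0513
[0.4521 0.3004 0.1362] 0.49381786507951214
```

```bash

python3 -m jog '[[[0,0.08,-3],[0,0,0]],[[0,0,-3],[0,0,0]],[[0,0,-2.5],[0,0,0]],[[0,0,-1.8],[0,0,0]],[[0,0,0],[0,0,0]],[[0,0,0],[0,0,0]]]' 
python3 -m jog '[[[0,0,0],[0,0,0]],[[0,0,0],[0,0,0]],[[0,0,0],[0,0,0]],[[0,0,0],[0,0,0]],[[0,0,0],[0,0,0]],[[0,0,0],[0,0,0]]]' -1 40
python3 -m jog '[[[0,0,1],[0,0,0]],[[0,0,2],[0,0,0]],[[0,0,2],[0,0,0]],[[0,0,2],[0,0,0]],[[0,0,2],[0,0,0]],[[0,0,2],[0,0,0]],[[0,0,2],[0,0,0]],[[0,0,0],[0,0,0]]]'
```

```text
time_s: 3.7
position: [0.4523, 0.3025, 0.0341]
tcp_rot: [0.97, 0.245, 0.001, -0.0]
force: [0.9, 0.3, 0.1]
grip_width: 0.0513
time_s: 4.3
position: [0.4517, 0.3026, 0.0331]
tcp_rot: [0.969, 0.245, 0.0, -0.0]
force: [-1.3, -1.0, 10.0]
grip_width: 0.0094
time_s: 5.1
position: [0.452, 0.3029, 0.1652]
tcp_rot: [0.969, 0.245, 0.002, -0.001]
force: [-0.2, 1.2, -0.2]
grip_width: 0.0095
```

```bash
python3 cap.py wrist wg
python3 -m jog '[[[0,-3,0],[0,0,0]],[[0,-4.5,0],[0,0,0]],[[0,-4.5,0],[0,0,-0.05]],[[0,-4.5,0],[0,0,-0.05]],[[0,-4.5,0],[0,0,-0.05]],[[0,-4.5,0],[0,0,-0.05]],[[0,-4.5,0],[0,0,-0.05]],[[0,-4.5,0],[0,0,-0.05]]]'
python3 -m jog '[[[0,-4.5,0],[0,0,-0.021]],[[0,-4.5,0],[0,0,0]],[[0,-4.5,0],[0,0,0]],[[-0.5,-4.5,0],[0,0,0]],[[-0.6,-4.5,0],[0,0,0]],[[-0.6,-4,0],[0,0,0]],[[0,-2.2,0],[0,0,0]],[[0,0,0],[0,0,0]]]'
python3 -m jog '[[[0,0,0],[0,0,0]],[[0,0,0],[0,0,0]],[[0,0,0],[0,0,0]]]'
python3 cap.py wrist wh; python3 cap.py side sh; python3 cap.py scene ch
python3 - <<'E'
from h import *
np.set_printoptions(precision=4,suppress=True)
from scipy.spatial.transform import Rotation as R
o=ctrl.get_obs(); q=o['tcp_rot'];print(o['position'],2*np.arctan2(q[1],q[0]))
p,d,m=load('wh'); p2=load('sh')[0]
uv=proj(load('sh')[2],[[.435,-.33,.12]])[0].astype(int); x0=np.clip(uv[0]-100,0,440);y0=max(0,uv[1]-130)
a=cv2.resize(p2[y0:y0+200,x0:x0+200],(400,400),interpolation=cv2.INTER_CUBIC)
save('held.png',np.hstack([p[:400,120:520],a]))
E
```

```text
time_s: 5.95
position: [0.4508, -0.0443, 0.1621]
tcp_rot: [0.995, 0.097, -0.0, -0.0]
force: [1.9, -0.0, -0.4]
grip_width: 0.0096
time_s: 6.75
position: [0.433, -0.3325, 0.1616]
tcp_rot: [0.996, 0.085, -0.001, 0.0]
force: [0.2, 0.1, -1.1]
grip_width: 0.0095
time_s: 7.05
position: [0.4346, -0.3286, 0.1624]
tcp_rot: [0.996, 0.088, -0.0, -0.0]
force: [0.4, -0.4, -0.5]
grip_width: 0.0091
[ 0.4345 -0.3291  0.1624] 0.17554851445738148
```

View pics/held.png

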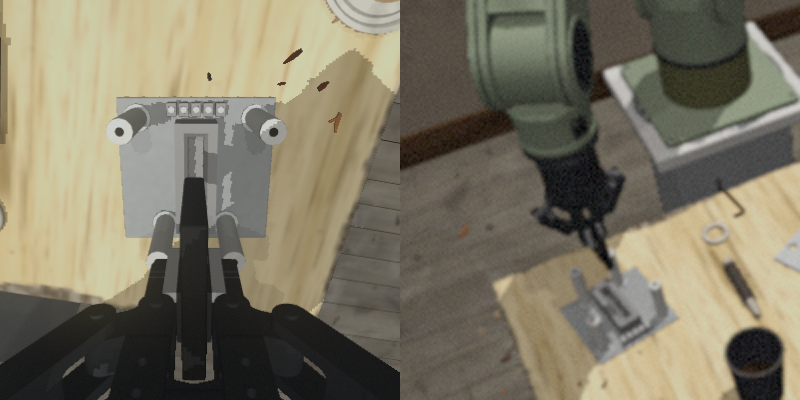

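The wrist view shows the module held in line above the slot, with the far threads at (120,131) and (273,131) in the crop. I'll now measure the held module against the chassis.

```bash
python3 - <<'E'
from h import *
np.set_printoptions(precision=4,suppress=True)
p,d,m=load('wh'); c=cloud(d,m)
b=blob(p,[(240,131),(393,131)],5); P=onplane(m,b,.078)[:,:2]; t,y,r=fit2(P,H[:2]); print('chassis',b.round(1).tolist(),t,y,r)
# near threads guess by projection
e=np.array([np.cos(y),np.sin(y)]);
near=(np.array([[np.cos(y),-np.sin(y)],[np.sin(y),np.cos(y)]])@H.T).T+t
print('proj threads',proj(m,np.c_[near,np.full(4,.078)]).round(0).tolist())
M=(c[...,2]>.175)&(c[...,2]<.21)&(np.hypot(c[...,0]-.435,c[...,1]+.33)<.045)
q=c[M]; ex=np.array([np.cos(.1755),np.sin(.1755)]);ey=np.array([-ex[1],ex[0]])
l=np.c_[(q[:,:2]-[.4345,-.3291])@ex,(q[:,:2]-[.4345,-.3291])@ey,q[:,2]]*1000
top=l[(l[:,0]>14)&(abs(l[:,1])<12)]
print(len(top),'x max',np.percentile(top[:,0],99.5))
for a in range(14,40,3):
    s=top[(top[:,0]>=a)&(top[:,0]<a+3)]
    if len(s)>5: print(a,len(s),'y',np.percentile(s[:,1],[2,98]),'z',np.median(s[:,2]))
E
```

```text
chassis [[239.0, 131.4], [393.5, 131.6]] [ 0.4348 -0.3299] 0.1751519539422635 [0.0001 0.0001]
proj threads [[239.0, 131.0], [393.0, 132.0], [278.0, 262.0], [354.0, 262.0]]
2004 x max 35.18071832945104
14 193 y [-4.1799  5.6408] z 195.2681439125982
17 212 y [-4.1412  5.6094] z 195.18891971000636
20 198 y [-4.0863  5.5467] z 195.27118455093415
23 207 y [-4.0418  5.5296] z 195.29089501214452
26 220 y [-4.0057  5.5215] z 195.18021720596562
29 222 y [-3.962   6.1694] z 195.18533845397508
32 700 y [-3.9395  5.45  ] z 189.94326558867482
35 52 y [-2.9263  4.5168] z 188.5873561108648
```

```bash

python3 -m jog '[[[0.02,-0.16,-2],[0,0,0]],[[0,0,-2.5],[0,0,0]],[[0,0,-2.5],[0,0,0]],[[0,0,-2],[0,0,0]],[[0,0,-0.5],[0,0,0]],[[0,0,0],[0,0,0]],[[0,0,0],[0,0,0]],[[0,0,0],[0,0,0]]]'
python3 cap.py wrist wi
python3 - <<'E'
from h import *
np.set_printoptions(precision=4,suppress=True)
o=ctrl.get_obs(); q=o['tcp_rot'];print(o['position'],2*np.arctan2(q[1],q[0]),q)
p,d,m=load('wi'); c=cloud(d,m)
t=o['position'][:2]; C=np.array([.4348,-.3299]); y=.1745
ex=np.array([np.cos(y),np.sin(y)]);ey=np.array([-ex[1],ex[0]])
q=c[(c[...,2]>.09)&(c[...,2]<.11)&(np.hypot(c[...,0]-.435,c[...,1]+.33)<.045)]
l=np.c_[(q[:,:2]-C)@ex,(q[:,:2]-C)@ey,q[:,2]]*1000
for a in range(14,38,4):
    s=l[(l[:,0]>=a)&(l[:,0]<a+4)&(abs(l[:,1])<12)]
    if len(s)>5: print(a,len(s),'y',np.percentile(s[:,1],[2,98]),'z',np.median(s[:,2]))
# slot edges: depth across slot ahead of module
print(l[abs(l[:,1])<8][:,0].max())
R=np.array([ex,ey]).T
uv=proj(m,np.c_[H@R.T+C,np.full(4,.078)]); print(uv.round(1).tolist())
b=blob(p,uv[:2],6); print(b.round(1).tolist(),((onplane(m,b,.078)[:,:2]-C)@R*1000))
save('ins.png',p[:,100:540],1.4)
E
```

```text
time_s: 8.0
position: [0.4349, -0.3314, 0.0684]
tcp_rot: [0.996, 0.087, 0.001, 0.0]
force: [0.5, 0.3, -1.0]
grip_width: 0.0095
[ 0.4349 -0.3314  0.0682] 0.17469087605719028 [0.9962 0.0872 0.0005 0.0004]
14 268 y [-6.1016  3.7013] z 101.28426046696185
18 277 y [-6.0415  3.6417] z 101.30128571888653
22 274 y [-5.9872  3.5893] z 101.2363052137487
26 304 y [-5.9452  4.216 ] z 101.25026165886509
30 348 y [-5.8948  3.557 ] z 101.04076116539325
34 291 y [-5.4441  3.1897] z 96.08742616048956
34.82397101075039
[[183.7, 169.2], [437.3, 169.3], [253.2, 360.9], [368.7, 360.9]]
[[186.7, 168.7], [440.1, 171.0]] [[ 48.2051  48.763 ]
 [ 47.3289 -51.1772]]
```

View pics/ins.png

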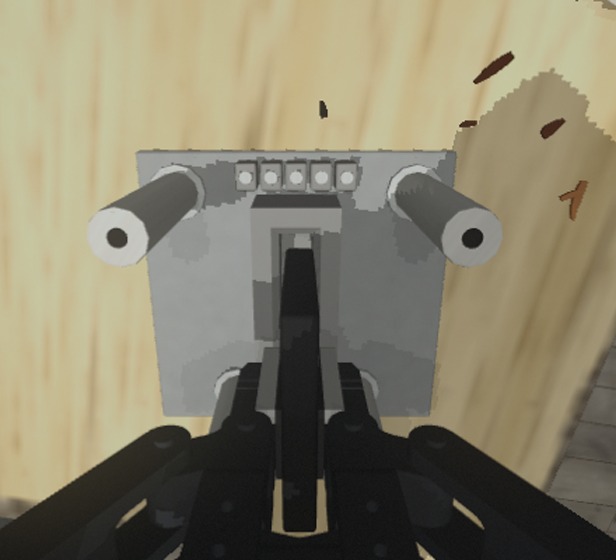

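The far end of the module (pixel columns 288-313) is centred between the slot edges (279-321). In this picture the module and the threads share the same offset, so the relative error is near zero. I'll go down gently.

```bash

python3 -m jog '[[[0,0,-0.6],[0,0,0]],[[0,0,-0.6],[0,0,0]],[[0,0,-0.6],[0,0,0]],[[0,0,0],[0,0,0]],[[0,0,0],[0,0,0]]]'
python3 -m jog '[[[0,0,-0.4],[0,0,0]],[[0,0,-0.4],[0,0,0]],[[0,0,-0.4],[0,0,0]],[[0,0,0],[0,0,0]],[[0,0,0],[0,0,0]]]'
python3 -m jog '[[[0,0,-0.2],[0,0,0]],[[0,0,-0.2],[0,0,0]],[[0,0,0],[0,0,0]],[[0,0,0],[0,0,0]]]'
```

```text
time_s: 8.55
position: [0.4345, -0.3311, 0.0492]
tcp_rot: [0.996, 0.087, -0.0, -0.0]
force: [-0.1, -0.2, -0.3]
grip_width: 0.0092
time_s: 9.05
position: [0.4345, -0.3312, 0.0373]
tcp_rot: [0.996, 0.087, -0.0, -0.0]
force: [0.6, -0.7, -0.5]
grip_width: 0.0096
time_s: 9.45
position: [0.4347, -0.3313, 0.0341]
tcp_rot: [0.996, 0.087, 0.0, 0.0]
force: [-2.9, 1.6, 17.4]
grip_width: 0.0093
```

The module met the slot floor at the expected height, with 17 N of upward force. I'll let go and rise.

```bash

python3 -m jog '[[[0,0,0],[0,0,0]],[[0,0,0],[0,0,0]],[[0,0,0],[0,0,0]],[[0,0,0],[0,0,0]]]' 0
python3 -m jog '[[[0,0,1],[0,0,0]],[[0,0,3],[0,0,0]],[[0,0,3],[0,0,0]],[[0,0,4],[0,0,0]],[[0,0,4],[0,0,0]],[[0,0,3],[0,0,0]],[[0,0,0],[0,0,0]],[[0,0,0],[0,0,0]]]'
python3 -m jog '[[[-3,0,0],[0,0,0]],[[-3,0,0],[0,0,0]],[[0,0,0],[0,0,0]],[[0,0,0],[0,0,0]]]'
python3 cap.py wrist wj
python3 - <<'E'
from h import *
np.set_printoptions(precision=4,suppress=True)
p,d,m=load('wj'); c=cloud(d,m); C=np.array([.4348,-.3299]); y=.1745
R=np.array([[np.cos(y),-np.sin(y)],[np.sin(y),np.cos(y)]])
uv=proj(m,np.c_[H@R.T+C,np.full(4,.078)]); b=blob(p,uv,6); P=onplane(m,b,.078)[:,:2]; f=fit2(P); print(uv.round(0).tolist(),b.round(0).tolist(),f)
M=(c[...,2]>.058)&(c[...,2]<.075)&(np.hypot(c[...,0]-.435,c[...,1]+.33)<.037); q=c[M]
r=cv2.minAreaRect((q[:,:2]*1000).astype(np.float32)); print(r,np.radians(r[2]),'z',np.median(q[:,2]),'base z',np.median(c[...,2][(abs(c[...,2]-.032)<.006)&(np.hypot(c[...,0]-.435,c[...,1]+.33)<.05)]))
save('home.png',p,1.25)
E
```

```text
time_s: 9.85
position: [0.4345, -0.3312, 0.0333]
tcp_rot: [0.996, 0.087, -0.0, -0.0]
force: [0.2, -0.5, 0.3]
grip_width: 0.0426
time_s: 10.65
position: [0.4345, -0.3312, 0.2141]
tcp_rot: [0.996, 0.087, 0.0, 0.0]
force: [0.2, 0.1, -0.3]
grip_width: 0.0422
time_s: 11.05
position: [0.3743, -0.3311, 0.213]
tcp_rot: [0.996, 0.087, -0.0, -0.0]
force: [1.3, 0.2, -0.7]
grip_width: 0.0428
[[259.0, 38.0], [396.0, 38.0], [291.0, 166.0], [360.0, 166.0]] [[258.0, 38.0], [395.0, 38.0], [291.0, 166.0], [360.0, 166.0]] (array([ 0.4347, -0.3297]), np.float64(0.1743496900691675), array([0.    , 0.0001, 0.0001, 0.    ]))
((433.9884948730469, -330.7201843261719), (70.1187973022461, 10.417970657348633), 10.291755676269531) 0.17962502236171896 z 0.06702215587391624 base z 0.03198400383856709
```

View pics/home.png

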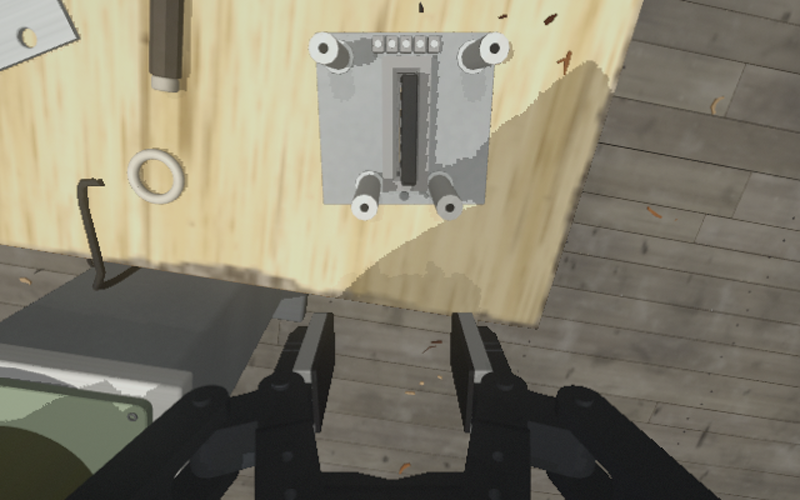

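The module is home: its top is at z 0.0670, about 1 mm from the slot centre and 0.005 rad out of line, with the fingers clear. The threads refit at (0.4347,-0.3297) with yaw 0.174. Next is the cover.

```bash

python3 -m jog '[[[0.5,4.5,1],[0,0,0.05]],[[0.5,4.5,1],[0,0,0.05]],[[0.5,4.5,0],[0,0,0.05]],[[0.5,4.5,0],[0,0,0.05]],[[0.5,4.5,0],[0,0,0.05]],[[0.5,4.5,0],[0,0,0.05]],[[0,3,0],[0,0,0.01]],[[0,0,0],[0,0,0]]]' 0.3
python3 -m jog '[[[0,0,0],[0,0,0]],[[0,0,0],[0,0,0]]]'
python3 cap.py wrist wk
python3 - <<'E'
from h import *
np.set_printoptions(precision=4,suppress=True)
o=ctrl.get_obs(); q=o['tcp_rot'];print(o['position'],2*np.arctan2(q[1],q[0]))
p,d,m=load('wk'); c=cloud(d,m); C=np.array([.476,.004]); y=.49
R=np.array([[np.cos(y),-np.sin(y)],[np.sin(y),np.cos(y)]])
near=np.hypot(c[...,0]-C[0],c[...,1]-C[1])<.1
bar=c[near&(c[...,2]>.028)&(c[...,2]<.042)]
r=cv2.minAreaRect((bar[:,:2]*1000).astype(np.float32)); print('bar',r,np.radians(r[2]),np.median(bar[:,2]))
# plate by depth
pl=c[near&(abs(c[...,2]-.005)<.0018)]; r=cv2.minAreaRect((pl[:,:2]*1000).astype(np.float32)); print('plate',r,np.median(pl[:,2]))
# holes: fitted ellipses of saturated (wood) colour
hsv=cv2.cvtColor(p,cv2.COLOR_RGB2HSV)
uv=proj(m,np.c_[H@R.T+C,np.full(4,.005)]); P=[]
for u,v in uv:
    u,v=int(round(u)),int(round(v)); w=hsv[v-14:v+15,u-14:u+15,1].copy()
    t,B=cv2.threshold(w,0,255,cv2.THRESH_OTSU); n,l,st,ce=cv2.connectedComponentsWithStats(B)
    i=min((i for i in range(1,n) if st[i,4]>20),key=lambda i:np.hypot(*(ce[i]-14))); P.append(ce[i]+[u-14,v-14]); print(uv.round(0)[len(P)-1],P[-1].round(1),st[i,4])
f=fit2(onplane(m,P,.004)[:,:2]); print(f)
save('cov.png',p,1.25)
E
```

```text
time_s: 11.9
position: [0.4051, -0.027, 0.2332]
tcp_rot: [0.97, 0.243, 0.0, -0.001]
force: [0.1, -1.0, -1.0]
grip_width: 0.0553
time_s: 12.1
position: [0.4047, -0.0317, 0.2332]
tcp_rot: [0.971, 0.24, -0.0, -0.0]
force: [0.2, -0.4, 1.1]
grip_width: 0.0552
[ 0.4046 -0.0319  0.2332] 0.4834772456191413
bar ((476.3230285644531, 3.5824413299560547), (69.2001953125, 13.891594886779785), 27.525089263916016) 0.4804034345606769 0.034808737652950617
plate ((473.25018310546875, 1.9417266845703125), (127.88333129882812, 126.6014404296875), 28.191537857055664) 0.005086860047919056
[264.  25.] [264.6  25.1] 171
[367.  24.] [367.6  24.3] 173
[289. 125.] [290.2 124.8] 134
[343. 125.] [343.1 124.3] 134
(array([0.4765, 0.0035]), np.float64(0.492489435069538), array([0.0002, 0.0003, 0.0001, 0.0002]))
```

View pics/cov.png

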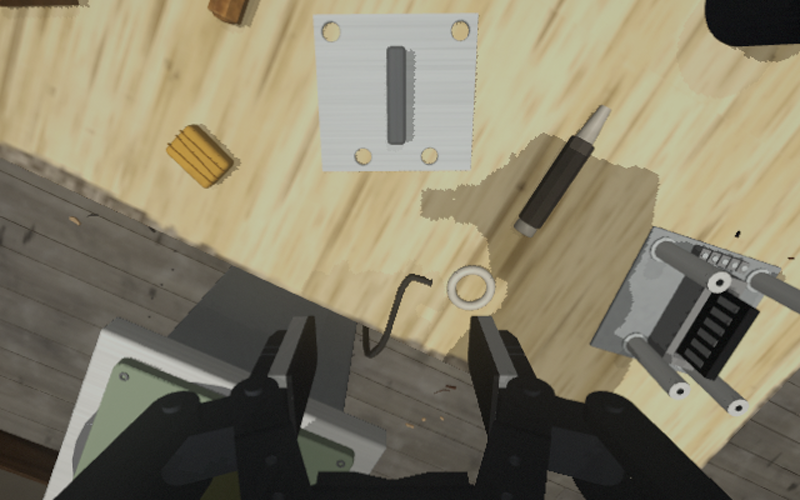

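The wrist view shows the cover's wide hole pair at (331,31) and (460,30), and its near pair at (363,156) and (429,156). The hole fit gives (0.4765,0.0035) with yaw 0.4925, and the bar agrees with it. I'll grip the handle.

```bash

python3 -m jog '[[[2.4,1.2,-3],[0,0,0.009]],[[2.4,1.2,-3],[0,0,0]],[[2.39,1.14,-3],[0,0,0]],[[0,0,-3],[0,0,0]],[[0,0,-3],[0,0,0]],[[0,0,0],[0,0,0]],[[0,0,0],[0,0,0]]]'
python3 - <<'E'
from h import *
o=ctrl.get_obs(); q=o['tcp_rot'];print(o['position'].round(4),2*np.arctan2(q[1],q[0]))
E
```

```text
time_s: 12.85
position: [0.4765, 0.0037, 0.0839]
tcp_rot: [0.97, 0.244, -0.0, -0.0]
force: [-0.1, 0.7, 1.0]
grip_width: 0.0554
[0.4765 0.0037 0.0839] 0.49282766852314663
```

```bash

python3 -m jog '[[[0,0,-2.5],[0,0,0]],[[0,0,-2.5],[0,0,0]],[[0,0,-1.5],[0,0,0]],[[0,0,-0.7],[0,0,0]],[[0,0,0],[0,0,0]],[[0,0,0],[0,0,0]]]'
python3 -m jog '[[[0,0,0],[0,0,0]],[[0,0,0],[0,0,0]],[[0,0,0],[0,0,0]],[[0,0,0],[0,0,0]],[[0,0,0],[0,0,0]],[[0,0,0],[0,0,0]]]' -1 80
python3 -m jog '[[[0,0,0.5],[0,0,0]],[[0,0,1.5],[0,0,0]],[[0,0,2],[0,0,0]],[[0,0,3],[0,0,0]],[[0,0,3],[0,0,0]],[[0,0,3],[0,0,0]],[[0,0,0],[0,0,0]],[[0,0,0],[0,0,0]]]'
```

```text
time_s: 13.45
position: [0.477, 0.0041, 0.0126]
tcp_rot: [0.97, 0.244, 0.001, 0.0]
force: [0.0, 0.8, 0.2]
grip_width: 0.0555
time_s: 14.05
position: [0.4767, 0.0042, 0.012]
tcp_rot: [0.97, 0.244, 0.0, 0.0]
force: [-1.3, -1.2, 14.5]
grip_width: 0.0126
time_s: 14.85
position: [0.4765, 0.0041, 0.1416]
tcp_rot: [0.97, 0.244, 0.0, 0.0]
force: [0.1, 0.1, -1.6]
grip_width: 0.0127
```

```bash

python3 -m jog '[[[-0.5,-3.4,0],[0,0,-0.04]],[[-0.5,-4.2,0],[0,0,-0.04]],[[-0.5,-4.2,0],[0,0,-0.04]],[[-0.5,-4.2,0],[0,0,-0.04]],[[-0.5,-4.2,0],[0,0,-0.04]],[[-0.5,-4.2,0],[0,0,-0.04]],[[-0.6,-4.2,0],[0,0,-0.04]],[[-0.6,-3.4,0],[0,0,-0.0385]]]'
python3 -m jog '[[[0,-1.4,0],[0,0,0]],[[0,0,0],[0,0,0]],[[0,0,0],[0,0,0]],[[0,0,0],[0,0,0]],[[0,0,0],[0,0,0]]]'
python3 cap.py wrist wl; python3 cap.py scene cl; python3 cap.py side sl
python3 - <<'E'
from h import *
np.set_printoptions(precision=4,suppress=True)
o=ctrl.get_obs(); q=o['tcp_rot'];y=2*np.arctan2(q[1],q[0]); print(o['position'],y,q,o['force'])
p,d,m=load('wl'); c=cloud(d,m); C=o['position'][:2]
R=np.array([[np.cos(y),-np.sin(y)],[np.sin(y),np.cos(y)]])
uv=proj(m,np.c_[H@R.T+C,np.full(4,.1345)]); print(uv.round(0).tolist())
pl=c[(np.hypot(c[...,0]-C[0]-.03,c[...,1]-C[1])<.055)&(abs(c[...,2]-.1345)<.006)]
A=np.c_[pl[:,:2]-C,np.ones(len(pl))]; s=np.linalg.lstsq(A,pl[:,2],rcond=None)[0]; print('plate top plane slope, z at TCP',s,len(pl))
a=load('sl'); b=load('cl'); S=[]
for z in (a,b):
    u=proj(z[2],[[*C,.11]])[0].astype(int); x0=int(np.clip(u[0]-60,0,520)); y0=int(np.clip(u[1]-60,0,280)); S.append(cv2.resize(z[0][y0:y0+120,x0:x0+120],(240,240),interpolation=cv2.INTER_CUBIC))
o2=np.zeros((480,800,3),np.uint8); o2[:,:560]=cv2.resize(p[:,40:600],(560,400))[:400].repeat(1,0) if False else np.vstack([p[:,40:600],np.zeros((80,560,3),np.uint8)]); o2[:,560:]=np.vstack(S); save('over.png',o2)
E
```

```text
time_s: 15.65
position: [0.4332, -0.3179, 0.14]
tcp_rot: [0.996, 0.086, -0.001, -0.0]
force: [-0.5, -0.1, -2.7]
grip_width: 0.0128
time_s: 16.15
position: [0.4347, -0.3289, 0.1412]
tcp_rot: [0.996, 0.088, -0.0, -0.0]
force: [-0.4, 0.6, -1.7]
grip_width: 0.0126
[ 0.4346 -0.3294  0.1414] 0.17593234112062162 [ 0.9961  0.0879 -0.     -0.0001] [ 0.1565 -0.2017 -2.3043]
[[202.0, 160.0], [430.0, 160.0], [262.0, 337.0], [368.0, 337.0]]
plate top plane slope, z at TCP [-0.0039  0.0015  0.1343] 27275
```

View pics/over.png

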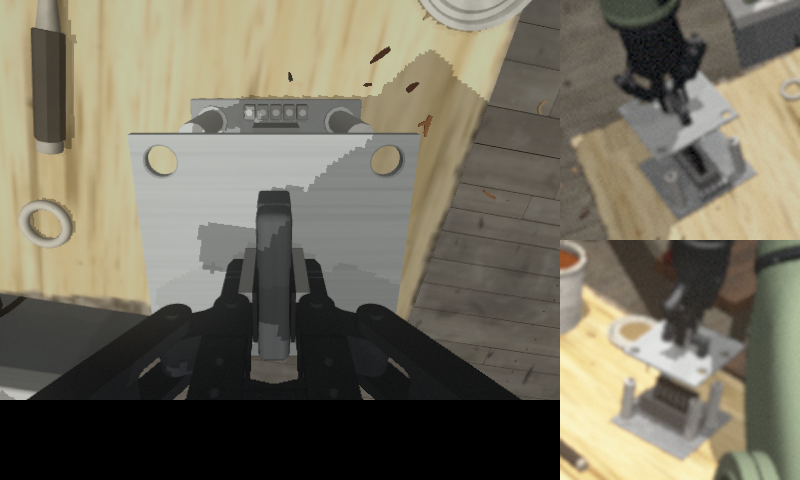

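```bash
cat > cov.py <<'E'
from h import *
import sys
np.set_printoptions(precision=4,suppress=True)
p,d,m=load(sys.argv[1]); zt=float(sys.argv[2]); C=np.array([.4347,-.3297]); y=.174
R=np.array([[np.cos(y),-np.sin(y)],[np.sin(y),np.cos(y)]])
# plate mask from depth, then intersect mask edge pixels with top plane
c=cloud(d,m); l=(c[...,:2]-C)@R*1000
M=(abs(c[...,2]-zt)<.004)&(abs(l[...,0])<75)&(abs(l[...,1])<80)
v,u=np.nonzero(M); L=(onplane(m,np.c_[u,v],zt)[:,:2]-C)@R*1000
xs=np.arange(5,56,5); lo=[];hi=[]
for x in xs:
    s=L[abs(L[:,0]-x)<2,1]; lo.append(s.min()); hi.append(s.max())
ys=np.r_[-50:-19:5,20:51:5]; fx=[L[abs(L[:,1]-b)<2,0].max() for b in ys]
a=np.polyfit(xs,np.array(lo),1); b=np.polyfit(xs,np.array(hi),1); e=np.polyfit(ys,fx,1)
print('side edges lo',a,'hi',b,'far',e)
print('cover rel. chassis mm: y at x=0 %.2f  width %.1f  x %.2f  yaw %.4f/%.4f'%((a[1]+b[1])/2,b[1]-a[1],e[1]-60,(a[0]+b[0])/2,-e[0]))
# holes: see-through region centres
H_=((c[...,2]<zt-.012)&(abs(l[...,0])<200)).astype(np.uint8)
uv=proj(m,np.c_[H[:2]@R.T+C,[zt]*2])
for i,(cu,cv_) in enumerate(uv):
    n,lab,st,ce=cv2.connectedComponentsWithStats((~M[int(cv_)-20:int(cv_)+21,int(cu)-24:int(cu)+25]).astype(np.uint8))
    k=min(range(1,n),key=lambda k:np.hypot(*(ce[k]-[24,20])))
    q=ce[k]+[int(cu)-24,int(cv_)-20]; print('hole',i,q.round(1),st[k].tolist(),((onplane(m,[q],zt-.001)[0,:2]-C)@R*1000).round(2))
E
python3 cov.py wl .1343
```

```text
side edges lo [  0.0027 -61.8062] hi [ 0.0028 64.2376] far [-0.0031 59.8617]
cover rel. chassis mm: y at x=0 1.22  width 126.0  x -0.14  yaw 0.0028/0.0031
hole 0 [201.5 159.9] [9, 7, 30, 29, 663] [47.67 50.83]
hole 1 [425.4 159.9] [5, 6, 30, 29, 665] [ 47.95 -48.15]
```

The cover sits +1.2 mm in y, -0.15 mm in x and +0.003 rad from the chassis, and is level within 0.004 rad. I'll correct that and come down to about 11 mm above the posts.

```bash

python3 -m jog '[[[0.03,-0.12,0],[0,0,-0.003]],[[0,0,-1],[0,0,0]],[[0,0,-1],[0,0,0]],[[0,0,-1],[0,0,0]],[[0,0,-0.7],[0,0,0]],[[0,0,-0.3],[0,0,0]],[[0,0,0],[0,0,0]],[[0,0,0],[0,0,0]]]'
python3 -m jog '[[[0,0,0],[0,0,0]],[[0,0,0],[0,0,0]],[[0,0,0],[0,0,0]],[[0,0,0],[0,0,0]]]'
python3 cap.py wrist wn; python3 cap.py scene cn; python3 cap.py side sn; python3 cov.py wn .0943
python3 - <<'E'
from h import *
np.set_printoptions(precision=4,suppress=True)
o=ctrl.get_obs(); q=o['tcp_rot']; C=o['position'][:2]; print(o['position'],2*np.arctan2(q[1],q[0]),o['force'],o['qd'].round(4))
p,d,m=load('wn'); c=cloud(d,m)
pl=c[(np.hypot(c[...,0]-C[0]-.03,c[...,1]-C[1])<.055)&(abs(c[...,2]-.0943)<.006)]
A=np.c_[pl[:,:2]-C,np.ones(len(pl))]; print(np.linalg.lstsq(A,pl[:,2],rcond=None)[0],np.median(pl[:,2]))
a=load('sn'); b=load('cn'); S=[]
for z in (a,b):
    u=proj(z[2],[[*C,.09]])[0].astype(int); x0=int(np.clip(u[0]-60,0,520)); y0=int(np.clip(u[1]-60,0,280)); S.append(cv2.resize(z[0][y0:y0+120,x0:x0+120],(280,280),interpolation=cv2.INTER_CUBIC))
o2=np.zeros((560,800,3),np.uint8); o2[:,:520]=cv2.resize(p[60:340,60:320],(520,560),interpolation=cv2.INTER_CUBIC); o2[:,520:]=np.vstack(S)
w=cv2.resize(p[100:300,120:520],(520,260),interpolation=cv2.INTER_CUBIC); o2[:,:520]=0; o2[:260,:520]=w
uv=proj(m,[[.4347+.048*np.cos(.174)-s*.05*np.sin(.174),-.3297+.048*np.sin(.174)+s*.05*np.cos(.174),.09] for s in (1,-1)]).astype(int)
for i,(x,y) in enumerate(uv): o2[280:520,10+260*i:250+260*i]=cv2.resize(p[y-30:y+30,x-30:x+30],(240,240),interpolation=cv2.INTER_CUBIC)
save('final.png',o2)
E
```

```text
time_s: 17.1
position: [0.4349, -0.331, 0.1016]
tcp_rot: [0.996, 0.086, 0.0, 0.0]
force: [1.0, -0.3, -1.5]
grip_width: 0.0122
time_s: 17.5
position: [0.4348, -0.331, 0.1015]
tcp_rot: [0.996, 0.086, 0.0, -0.0]
force: [-0.4, 0.8, -2.3]
grip_width: 0.0124
side edges lo [ -0.0021 -64.0342] hi [-0.0014 62.2267] far [ 0.0015 59.5122]
cover rel. chassis mm: y at x=0 -0.90  width 126.3  x -0.49  yaw -0.0018/-0.0015
hole 0 [201.5 159.9] [14, 7, 30, 29, 661] [47.53 48.57]
hole 1 [425.3 159.9] [11, 6, 30, 30, 655] [ 47.41 -50.52]
[ 0.4347 -0.331   0.1014] 0.17229603275743688 [-0.8075  0.1808 -2.0952] [ 0.0004  0.0011 -0.0004  0.0013 -0.0012 -0.0016  0.0011]
[-0.0037  0.0011  0.0946] 0.09446808942762304
```

View pics/final.png

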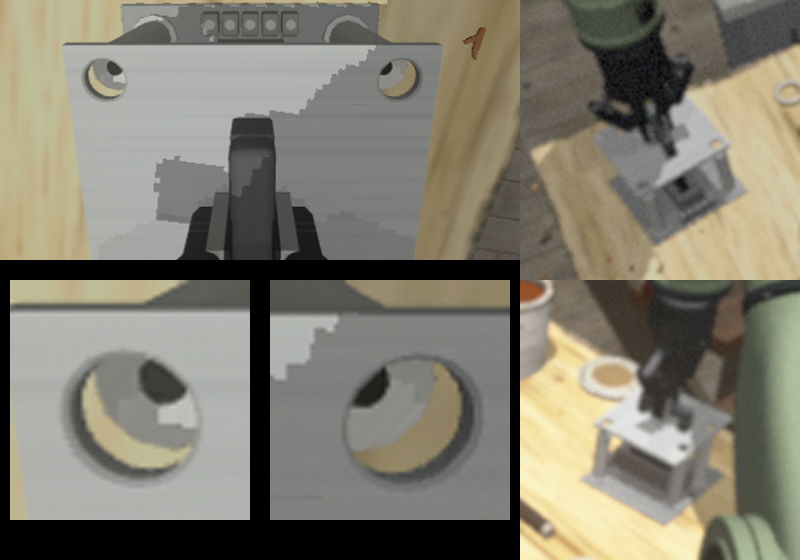

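The far threads show as dark discs inside the far holes, at (163,380) and (370,388) in the crops. The plate is about 1 mm off (-0.9 in y, -0.5 in x), so I'll make one small trim and recheck.

```bash

python3 -m jog '[[[0.03,0.08,0],[0,0,0.0015]],[[0,0,0],[0,0,0]],[[0,0,0],[0,0,0]],[[0,0,0],[0,0,0]],[[0,0,0],[0,0,0]],[[0,0,0],[0,0,0]],[[0,0,0],[0,0,0]],[[0,0,0],[0,0,0]]]'
python3 cap.py wrist wo; python3 cap.py side so; python3 cap.py scene co;python3 cov.py wo .0945
python3 - <<'E'
from h import *
np.set_printoptions(precision=4,suppress=True)
o=ctrl.get_obs(); q=o['tcp_rot']; print(o['position'],2*np.arctan2(q[1],q[0]),o['force'],o['qd'].round(4),o['grip_width'])
p,d,m=load('wo'); C=np.array([.4347,-.3297]);y=.174; R=np.array([[np.cos(y),-np.sin(y)],[np.sin(y),np.cos(y)]])
uv=proj(m,np.c_[H[:2]@R.T+C,[.078]*2]); b=blob(p,uv,6); print('threads',uv.round(1).tolist(),b.round(1).tolist(),((onplane(m,b,.078)[:,:2]-C)@R*1000).round(2).tolist())
# independent: plate centre from the side/scene depth (top surface z~.0945)
for n in ('so','co'):
    p,d,m=load(n); c=cloud(d,m); l=(c[...,:2]-C)@R*1000
    M=(abs(c[...,2]-.0945)<.005)&(abs(l[...,0])<80)&(abs(l[...,1])<80); q=l[M].astype(np.float32); print(n,len(q),np.median(c[...,2][M]),cv2.minAreaRect(q))
E
```

```text
time_s: 18.45
position: [0.435, -0.3302, 0.1014]
tcp_rot: [0.996, 0.087, -0.0, -0.0]
force: [0.6, 0.4, -2.7]
grip_width: 0.0128
side edges lo [ -0.0007 -63.1322] hi [ 0.     62.8711] far [-0.0001 59.9673]
cover rel. chassis mm: y at x=0 -0.13  width 126.0  x -0.03  yaw -0.0003/0.0001
hole 0 [201.5 159.9] [11, 6, 31, 29, 662] [47.93 49.3 ]
hole 1 [425.4 160. ] [9, 5, 30, 30, 670] [ 47.9  -49.66]
[ 0.435  -0.3302  0.1014] 0.17381589949868925 [ 0.3976 -0.1714 -1.7921] [ 0.0012  0.0006 -0.0003 -0.0008 -0.0011 -0.0002 -0.001 ] 0.01229446990489195
threads [[209.8, 152.1], [416.5, 152.2]] [[208.4, 153.0], [418.2, 153.2]] [[47.56, 50.72], [47.47, -50.89]]
so 1005 0.09303273521815425 ((1.8300819396972656, -1.2881507873535156), (126.7970199584961, 126.1837387084961), 0.1535082906484604)
co 887 0.09390043362698108 ((0.34716033935546875, -0.1397247314453125), (124.10749816894531, 137.2864532470703), 1.50396728515625)
```

The hole and thread centres agree within about 1 mm. The gap is about 11 mm, and the wrist load equals the plate's weight, so the plate is touching nothing. I'm handing in.

```bash
python3 -c "
from station import ctrl
print(ctrl.finish_job())"
```

```text
the job is handed in; nothing more can be done
None
```

The module is in the chassis slot and let go. The cover plate is held level over the four posts, and I handed the job in at about 18.5 s; no verdict was reported.

- **Module:** after I let go, its top measured z 0.0670, so it is fully home. It was about 1 mm from the slot's centre and 0.005 rad out of line. I measured this before moving the cover and did not measure it again afterwards.
- **Cover:** in the last wrist-camera check, the plate was within 0.15 mm of centre over the chassis, with under 0.001 rad of yaw error. It was level within 0.004 rad in the reading just before that trim. Its underside is about 11 mm above the posts. The wrist load is about 2 N, which matches the plate's weight, so it is touching nothing.
- **Disagreements:**
  - Seen through the far holes, the two visible threads read up to about 0.9 mm off their fitted positions, probably because the hole edges cut into the discs.
  - The coarser side camera put the plate about 2 mm off, which is within its calibration.
  - The two near holes were hidden by the gripper and are inferred from the plate's edges.
- **Bystanders:** I never went near them, but I did not measure them again at the end.

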